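# Put the wax mould in the cooling drawer and close it

## Task

The filled wax mould stands under the low wooden rack with its top handle covered. Draw it out far enough to free the handle and let go of it on the bench, then take it by the top handle and lay it flat in the open cooling drawer, white tab towards the drawer's front, and let go. Then press down the orange release lever, push the drawer gently, without slamming, until it is fully home with the lever sprung back up, and leave the bottle, the tin and the pot where they are.

Things in the scene. Friction and masses are not known exactly. Their poses are not given: they have to be found in the camera images.
- mould: Loose wax mould, about 0.3 kg. Purple body 90 (x) x 74 (y) x 20 mm with red and pink set wax; origin under its middle (near the centre of mass), z up. A white tab 24 mm wide, 14 mm high reaches from the -x end to x = -97 mm (142 mm overall). White handle bar over the middle on two posts. Starts on the bench under the rack, x nearly along the rack's x, tab sticking out in front.
- mould_tab (a point): Point on the mould's tab, at (-85, 0, 7) mm in the mould's frame: where to pinch it across y (24 mm wide, 14 mm high from the bench) to drag it. Axes as the mould's.
- mould_handle (a point): Middle of the mould's white handle bar, at (0, 0, 54) mm in the mould's frame. Bar 50 mm long in x, 14 mm wide in y, 14 mm high, top 61 mm above the mould's underside; posts 10 mm wide at x = -21 and +21 mm. Pinch it across y. Axes as the mould's.
- rack: Fixed low wooden rack. Origin on the bench under the middle of its front edge; x points into the rack. Slatted board x = 0 to 160 mm, 132 mm wide, z = 75 to 85 mm (gaps 13 mm); 8 mm side walls, 116 mm between them; two tins on the board behind x = 88 mm, up to z = 112 mm. Open, clear bench in front. Stands left or right of the drawer unit.
- cabinet: Fixed white drawer unit. Origin on the bench at its front face, in line with the drawer's middle; x points to its rear, along which the drawer closes. 240 mm deep, y = -92 to +67 mm; roof from 88 to 98 mm above the bench.
- tray (a joint): Slide of the cooling drawer, m: 0 = home, 0.16 = fully out; starts at 0.157 to 0.16, where the lever's tooth behind a catch blocks closing. Closing moves it to +x of tray_place. Friction about 2 N; it stays where left. Once pushed about 25 mm in from fully out it is past the catch and the lever need not be held.
- tray_place (a point): Point on the drawer's floor, moving with it, where the mould's origin belongs, with the mould's x along this x (to the drawer's rear, closing direction). 14 mm above the bench. Inside: x = -103 to +51 mm, y = -43 to +43 mm (6 mm play around the mould), walls 26 mm above the floor. Blue front panel x = -113 to -103 mm, y = -90 to +65 mm, top 94 mm above the bench.
- lever (a joint): Orange release lever on the drawer's front, rad: 0 = up (locked), 0.2 = fully down. Frees the drawer above 0.125. A spring returns it: about 3 N at the pad to start moving it, 6 N at full press. Unless it is pressed, pushing the drawer does not move it.
- lever_pad (a point): Middle of the top of the lever's orange pad, 50 (x) x 36 (y) x 7 mm, in front of the front panel near its -y end; moves with lever and drawer. Top 80 mm above the bench, 23 mm lower fully pressed, when it also shifts 10 mm away from the panel. At rest the panel's outer face is 17 mm from it to +x of tray_place; a finger standing on the pad can push on that face.
- oil: Bystander: amber bottle with a black cap, 36 mm diameter, 72 mm high; origin under its centre. Leave it standing.
- tin: Bystander: steel tin, 74 mm diameter, 50 mm high; origin under its centre. Leave it.
- pot: Bystander: open aluminium pouring pot, 100 mm diameter at the rim, 100 mm high; origin under its centre. Leave it.
There are look-alikes about, which are no part of the job. Of the things like the rack, leave any that is turquoise; of the rest the smaller one is meant.

How it is judged (in metres and radians):
On the way, in this order (a step that is already met when the one before it is completed fails the run):
1. the mould is out from under the rack's board (its handle clear of the front edge), lying on the bench, let go and at rest (x of mould_handle in the frame of rack below -0.026 m and height (world z) of mould below 0.006 m and angle between mould's own z axis and vertical below 0.06 rad and contact force between the fingers and mould below 0.2 N and linear speed of mould below 0.02 m/s), for 0.1 s.
2. the mould is lifted by its top handle (grip point within 35 mm of the handle's middle) (contact force between the fingers and mould above 0.5 N and distance between the grasp point and mould_handle below 0.035 m and height (world z) of mould above 0.02 m), for 0.1 s.
3. the mould lies seated in the drawer, let go and at rest, while the drawer is still out (over 0.14 m) (horizontal distance between mould and tray_place below 0.012 m and z of mould in the frame of tray_place between -0.006 and 0.006 m and angle between mould's own z axis and vertical below 0.06 rad and angle between the x axis of mould and the x axis of tray_place, either way round below 0.2 rad and contact force between the fingers and mould below 0.2 N and linear speed of mould below 0.02 m/s and value of joint tray above 0.14 m), for 0.1 s.
4. the lever is pressed (over 0.11 rad) while the drawer is still out (over 0.14 m) (value of joint lever above 0.11 rad and value of joint tray above 0.14 m), for 0.02 s.
At the end, for the whole second after the job is handed in: The drawer is home (within 6 mm), the lever back up (under 0.04 rad), and the mould lies flat on the drawer's floor at rest: origin within 12 mm horizontally and 6 mm in height of tray_place, tab to the front, within 0.2 rad of the drawer's direction, tilted less than 0.06 rad (horizontal distance between mould and tray_place below 0.012 m and z of mould in the frame of tray_place between -0.006 and 0.006 m and angle between mould's own z axis and vertical below 0.06 rad and angle between the x axis of mould and the x axis of tray_place, either way round below 0.2 rad and value of joint tray below 0.006 m and value of joint lever below 0.04 rad and linear speed of mould below 0.01 m/s); the robot touches nothing.
It fails at once if the drawer is slammed (closing faster than 0.4 m/s) (velocity of joint tray below -0.4 m/s).
It fails at once if the bottle, tin or pot is moved by more than 25 mm or tipped (distance of any of oil, tin, pot from where it was at the start of the episode above 0.025 m or angle between any of oil, tin, pot's own z axis and vertical above 0.3 rad).
It also fails if it takes over 61 s, if anything falls off the work surface, if the arm or the gripper's body presses on something with over 40 N, if the wrist force passes 120 N, or if a joint passes its speed limit or range.

## Robot

A 6-joint arm with a two-finger parallel gripper is mounted at the origin on the work surface. World frame = base frame: x ahead of the robot, y to its left, z up, the work surface at z = 0. Lengths are in mm, angles in rad, forces in N, time in s.
With the tool pointing down it reaches from about 300 to 875 mm from the base axis. Payload 4.2 kg.
Tool frame: the origin (TCP) lies midway between the tips of the shut fingers; the grasp point (between the pads) lies 19 mm behind it; z points along the fingers, y is the line along which they close (so a half turn about z gives the same grasp; the last joint's range is limited). The gripper opens to 85 mm and grips with 20 to 120 N. Pads are 22 mm wide; open, the fingers measure 114 mm over their backs; the gripper's body (76 mm by 85 mm) begins 54 mm behind the grasp point. The pads swing forward as they close: fully open they stand 13 mm farther back than shut.
Start: joints at [1.237, 0.32, 1.565, -0, 1.257, -0.02], TCP at [177.49, 546.936, 231.338] pointing down, gripper open.
Joint ranges: [-3.11, 3.11], [-0.84, 2.01], [0.21, 2.61], [-1.34, 4.49], [0.05, 2.63], [-2.56, 2.56]. Speed limits (rad/s): [2.57, 2.57, 3.14, 3.14, 3.14, 3.14].

## Interface

Orientations are given as a rotation vector (axis times angle).
In Python, from plant import ctrl gives the robot as it stands.
- The arm moves only by the shell command python3 -m handwheel 'ROWS' [FORCE]. ROWS is JSON, one flat list of numbers, 5 for each row, row after row: the shift along the tool's x, y, z in m, then the turn about the tool's z in units of 6 degrees (1.0 is 6 degrees), then the closure, from -1 (fully open) to 1 (shut). In form: [tx, ty, tz, turn, grip, tx, ty, tz, turn, grip, ...]. A call has 1 to 12 rows; each row shifts and turns the commanded pose from where the row before left it, along the tool's axes as they then stand; what a row does not reach is not made up. A row lasts 1/10 s, in which the tool goes at most 50 mm and 8.59 degrees, less where a joint would pass 70% of its speed; a pose out of reach is approached as far as the arm can. A call is refused whole if a number of a shift passes 0.05 or a number of a turn 1, either way. A call with a gripper value outside its range is refused whole. The fingers move at their own pace and stop on an object; FORCE is the grip in N (left out, the last holds). Time passes only in rows, so rows that do not move let the fingers close. It gives the time, the measured TCP pose, the force, the opening and the grip force at its end, in the units of the state.
- ctrl.sense(): the state, without advancing time (a new reading comes with each control period).
- ctrl.grab_frame(name): name is "scene" or "top"; returns a dict with "color" (480x640x3 uint8, red, green, blue), "fx", "fy", "cx", "cy" (pixels), "k1" (the pictures are not rectified: a ray, as slopes to the right and down, at radius r is drawn at 1 + k1 r^2 times it, then the intrinsics apply), "world_to_cam" (4x4, takes a point from world to camera coordinates). Camera axes: x right, y down, z forward; pixel columns grow to the right and rows downward; lengths in mm; the calibration is good to about 2 mm. A picture is of the moment at which its call begins. There is no depth.
- ctrl.job_done(): hands the job in; it is judged then, once.
The state is a dict: "time": time; "qpos": joint angles; "joint_vel": joint speeds; "joint_torque": joint torques, N m; "tcp_pos": TCP position; "tool_rot": TCP orientation; "ft_force": force on the tool from outside, world axes, zero at the start; "ft_torque": the same for the moment, N m; "gripper_width": finger opening in mm; "grasp_force": force on a finger pad.
Only numpy, scipy, OpenCV 4.12 (cv2) and the standard library are available. Lean on these libraries where they do the work, as an engineer would, in place of code of your own. Each camera call takes 0.05 s, during which the arm holds its last target. There are 200 camera calls.

## Working session

There is one attempt and no reset: what is moved stays moved. The work goes in short steps, Python scripts to look and compute and a shell command to move; the robot and the scene stay as the last step left them, time stands still between calls to the robot, and variables do not carry over. Pictures are saved under pics/ and viewed, at most 10 in all, crops included, and the job is handed in when it is done.

```bash
ls; mkdir -p pics
python3 - <<'E'
from plant import ctrl
import cv2,json
print(ctrl.sense())
for n in("scene","top"):
    f=ctrl.grab_frame(n); cv2.imwrite(f"pics/{n}0.png",f["color"][:,:,::-1])
    print(n,f["fx"],f["fy"],f["cx"],f["cy"],f["k1"],f["world_to_cam"])
E
```

```text
pics
{'time': 0.0, 'qpos': array([ 1.23701979e+00,  3.20292696e-01,  1.56570197e+00,  1.23682464e-05,
        1.25741757e+00, -2.00031346e-02]), 'joint_vel': array([ 0.00031183,  0.00085522, -0.00300659,  0.00011084,  0.00129634,
        0.00114998]), 'joint_torque': array([-7.63395637e-04, -4.15532720e+01, -2.34161353e+01, -1.88344707e-04,
        8.30523582e-03,  1.24731056e-05]), 'tcp_pos': array([177.30905045, 546.45931529, 230.47291163]), 'tool_rot': array([-4.90808608e-01, -3.10267932e+00,  2.81004716e-03]), 'ft_force': array([-1.06227815,  0.33136633, -0.06795428]), 'ft_torque': array([-0.04095685,  0.00060977, -0.00372993]), 'grasp_force': 0.0, 'gripper_width': 85.33770676009202}
scene 496.380819227041 496.380819227041 317.98787204270116 240.60096480799373 -0.12346497483104488 [[-2.84543519e-01  9.58657468e-01 -3.29321612e-03  1.40799458e+02]
 [ 6.05689698e-01  1.77112689e-01 -7.75739057e-01 -2.20728378e+02]
 [-7.43084770e-01 -2.22726188e-01 -6.31045220e-01  1.47449019e+03]
 [ 0.00000000e+00  0.00000000e+00  0.00000000e+00  1.00000000e+00]]
top 506.1632687297895 506.1632687297895 318.35379082012247 242.66287436085463 -0.12377227085598862 [[ 7.38815278e-02 -9.97265221e-01 -1.89695299e-03 -1.33449610e+01]
 [-9.76168982e-01 -7.19291755e-02 -2.04744504e-01  5.08171989e+02]
 [ 2.04048127e-01  1.69785834e-02 -9.78813613e-01  1.26665998e+03]
 [ 0.00000000e+00  0.00000000e+00  0.00000000e+00  1.00000000e+00]]
```

View pics/scene0.png

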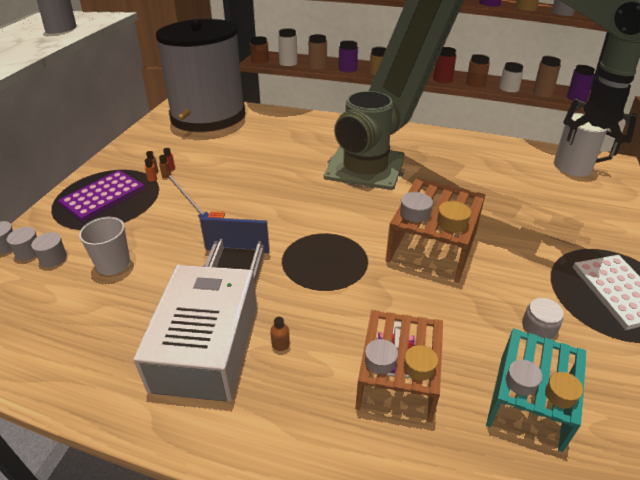

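View pics/top0.png

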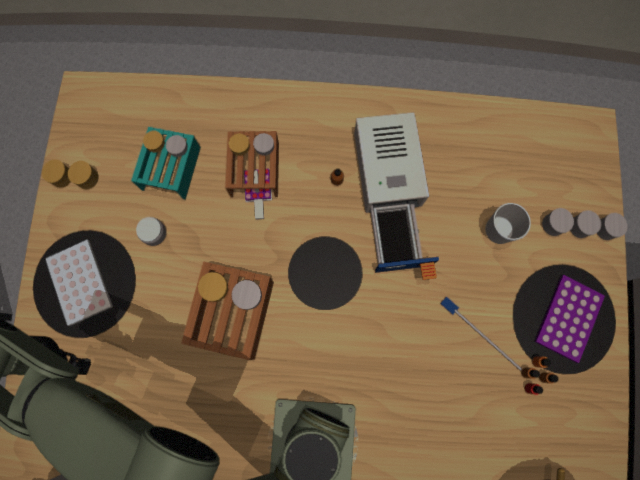

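Racks: turquoise (167,160 top), small wooden (252,160) and large wooden (228,310). The small wooden one is meant, and the purple body with the white tab at (259,210) is under it. Mould look-alikes are the purple tray (570,318) and the white tray (77,283). The drawer is at (397,237) and the lever pad at (428,271). Next is a close crop.

```bash
cat > h.py <<'E'
import numpy as np,cv2
from plant import ctrl
def K(f): return np.array([[f["fx"],0,f["cx"]],[0,f["fy"],f["cy"]],[0,0,1]]),np.array([f["k1"],0,0,0,0.])
def proj(f,P):
    k,d=K(f);W=np.array(f["world_to_cam"]);r=cv2.Rodrigues(W[:3,:3])[0]
    return cv2.projectPoints(np.atleast_2d(np.float64(P)),r,W[:3,3],k,d)[0][:,0]
def ray(f,uv):
    k,d=K(f);W=np.array(f["world_to_cam"])
    n=cv2.undistortPointsIter(np.float64(uv).reshape(-1,1,2),k,d,None,None,(3,100,1e-10))[:,0]
    return -W[:3,:3].T@W[:3,3], np.c_[n,np.ones(len(n))]@W[:3,:3]
def onz(f,uv,z):
    o,d=ray(f,uv); return o+d*((z-o[2])/d[:,2])[:,None]
def tri(fa,ua,fb,ub):
    out=[]
    for a,b in zip(ua,ub):
        o1,d1=ray(fa,[a]);o2,d2=ray(fb,[b]);d1=d1[0];d2=d2[0]
        s=np.linalg.lstsq(np.c_[d1,-d2],o2-o1,rcond=None)[0]
        p,q=o1+s[0]*d1,o2+s[1]*d2; out.append(np.r_[(p+q)/2,np.linalg.norm(p-q)])
    return np.array(out)
def crop(f,u,v,w,h,s): return cv2.resize(np.ascontiguousarray(f["color"][v:v+h,u:u+w,::-1]),None,fx=s,fy=s,interpolation=cv2.INTER_CUBIC)
E
python3 - <<'E'
from h import *
t=ctrl.grab_frame("top");s=ctrl.grab_frame("scene")
im=np.zeros((600,800,3),np.uint8)
im[:600,:350]=crop(t,222,122,70,120,5)
im[:600,350:800]=crop(t,362,195,90,120,5)
cv2.imwrite("pics/c1.png",im)
im=np.zeros((600,800,3),np.uint8)
im[:600,:400]=crop(s,190,200,100,150,4); im[:600,400:800]=crop(s,355,305,100,150,4)
cv2.imwrite("pics/c2.png",im)
E
```

```text
(no output)
```

View pics/c1.png

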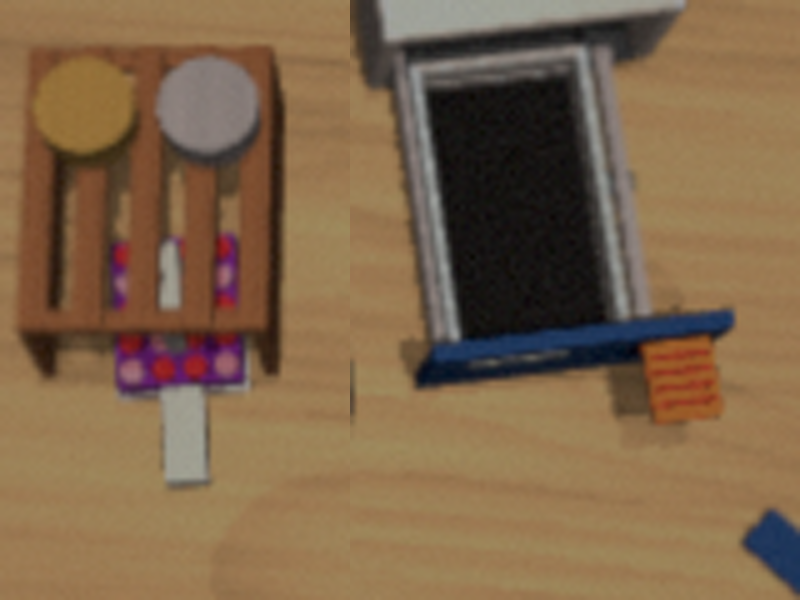

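View pics/c2.png

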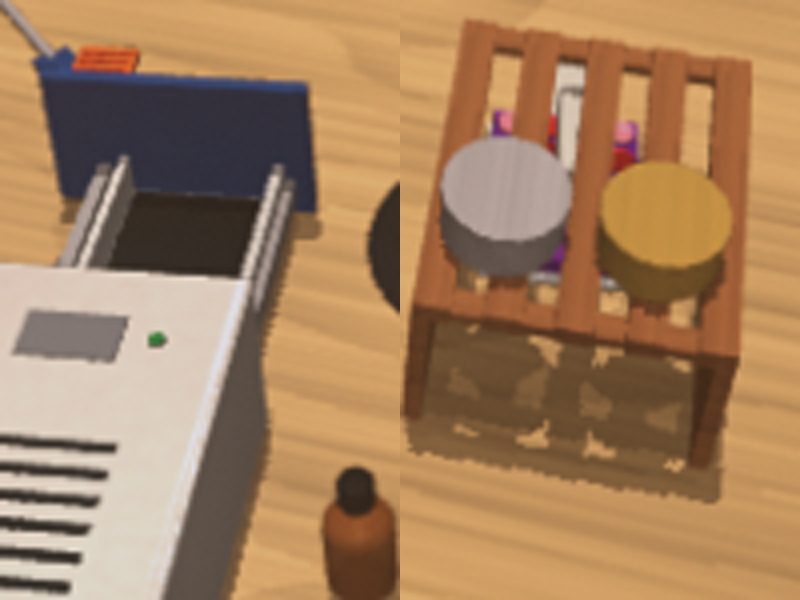

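Run:
```python
from h import *
np.set_printoptions(precision=1,suppress=True)
t=ctrl.grab_frame("top");s=ctrl.grab_frame("scene")
L=lambda p:(np.array(p)+.5)/5-.5+[222,122]
R=lambda p:(np.array(p)-[350,0]+.5)/5-.5+[362,195]
SL=lambda p:(np.array(p)+.5)/4-.5+[190,200]
SR=lambda p:(np.array(p)-[400,0]+.5)/4-.5+[355,305]
print("cam",ray(t,[[0,0]])[0],ray(s,[[0,0]])[0])
ra=L([(20,332),(272,330),(32,47),(270,47)]); rb=SR([(751,62),(465,20),(738,357),(415,305)])
X=tri(t,ra,s,rb);print("rack",X);print(onz(t,ra,85),onz(s,rb,85))
print("tab",onz(t,L([(167,485),(208,483),(163,388),(206,387)]),14))
print("body front z20",onz(t,L([(118,388),(244,383)]),20))
print("panel",tri(t,R([(732,312),(437,345)]),s,SL([(40,72),(308,85)])))
print("pad z80",onz(t,R([(641,345),(710,337),(653,424),(722,415)]),80))
print("pad tri",tri(t,R([(653,424),(722,415)]),s,SL([(138,50),(80,47)])))
print("inner floor z14",onz(t,R([(432,90),(568,78),(460,343),(610,325)]),14))
print("wall top z40 inner/outer rear",onz(t,R([(412,65),(577,55),(398,55),(610,45)]),40))
print("panel top z94 scene",onz(s,SL([(40,72),(308,85)]),94))
for n,uv,z in(("oil cap",(337,174),72),("tin",(149,228),50),("pot",(511,220),100)):print(n,onz(t,[uv],z))
print("cab roof",onz(t,R([(378,38),(683,5)]),98))
```

```text
cam [ 238.6    1.7 1343.8] [1269.4  232.5  759.7]
rack [[629.3 276.4  83.5   0.5]
 [639.6 145.   83.4   0.6]
 [789.6 288.4  85.1   1.2]
 [798.8 159.7  83.6   2.3]]
[[628.9 276.3  85. ]
 [639.1 144.5  85. ]
 [789.6 289.   85. ]
 [797.9 160.6  85. ]] [[630.8 276.1  85. ]
 [641.  145.4  85. ]
 [789.6 287.8  85. ]
 [800.  158.7  85. ]]
tab [[569.8 201.5  14. ]
 [572.5 179.3  14. ]
 [624.3 209.2  14. ]
 [626.6 185.7  14. ]]
body front z20 [[620.8 232.9  20. ]
 [628.5 164.3  20. ]]
panel [[ 484.5 -281.2   96.4    2.4]
 [ 455.9 -131.1   98.2    1.2]]
pad z80 [[ 466.8 -237.5   80. ]
 [ 473.5 -272.7   80. ]
 [ 426.8 -245.    80. ]
 [ 433.8 -280.1   80. ]]
pad tri [[ 427.8 -247.5   78.9    4.7]
 [ 434.8 -282.3   79.     4.1]]
inner floor z14 [[ 611.2 -131.    14. ]
 [ 623.6 -205.1   14. ]
 [ 472.8 -152.9   14. ]
 [ 488.4 -232.9   14. ]]
wall top z40 inner/outer rear [[ 616.9 -117.    40. ]
 [ 629.2 -205.4   40. ]
 [ 621.9 -109.3   40. ]
 [ 636.2 -223.1   40. ]]
panel top z94 scene [[ 481.7 -284.4   94. ]
 [ 450.7 -132.7   94. ]]
oil cap [[692.6 -11.7  72. ]]
tin [[515.  477.7  50. ]]
pot [[ 594.  -468.3  100. ]]
cab roof [[ 613.1  -93.6   98. ]
 [ 642.9 -250.3   98. ]]
```

Rack heights measure 83.5–85 mm and its size checks out. It stands at (634.5, 210.5) with yaw about 4.5°. The tab end is at (571, 190) with mould yaw about 7°, and the drawer yaw is about 10.8°. The arm moves to the tab now: turn first, then travel.

```bash
python3 -m handwheel '[0,0,0,-0.9,-0.2, 0,0,0,-0.9,-0.2, 0,0,0,-0.9,-0.2, 0,0,0,-0.9,-0.2, 0,0,0,-0.57,-0.2, 0,0,0,0,-0.2]' 30; python3 -m handwheel '[-0.0296,-0.0334,0,0,-0.2,-0.0296,-0.0334,0,0,-0.2,-0.0296,-0.0334,0,0,-0.2,-0.0296,-0.0334,0,0,-0.2,-0.0296,-0.0334,0,0,-0.2,-0.0296,-0.0334,0,0,-0.2,-0.0296,-0.0334,0,0,-0.2,-0.0296,-0.0334,0,0,-0.2,-0.0296,-0.0334,0,0,-0.2,-0.0296,-0.0334,0,0,-0.2,-0.0296,-0.0334,0,0,-0.2,-0.0296,-0.0334,0,0,-0.2]'; python3 -m handwheel '[0,0,0.03,0,-0.2, 0,0,0.03,0,-0.2, 0,0,0.03,0,-0.2,0,0,0.03,0,-0.2,0,0,0,0,-0.2,0,0,0,0,-0.2]'
```

```text
time: 0.9
tcp_pos: [177.5, 546.9, 231.2]
tool_rot: [0.193, -3.136, 0.0]
ft_force: [0.3, 0.3, -0.6]
gripper_width: 51.1
grasp_force: 0.0
time: 2.1
tcp_pos: [580.3, 191.3, 231.4]
tool_rot: [-0.19, 3.136, 0.0]
ft_force: [-0.4, 0.5, 0.6]
gripper_width: 51.1
grasp_force: 0.0
time: 2.7
tcp_pos: [579.4, 192.8, 111.6]
tool_rot: [0.192, -3.136, -0.0]
ft_force: [1.2, 0.4, -0.0]
gripper_width: 51.4
grasp_force: 0.0
```

```bash
python3 -m handwheel '[0,0,0.03,0,-0.2, 0,0,0.03,0,-0.2, 0,0,0.03,0,-0.2,0,0,0.0125,0,-0.2,0,0,0.005,0,-0.2,0,0,0,0,-0.2]';python3 -m handwheel '[0,0,0,0,1,0,0,0,0,1,0,0,0,0,1,0,0,0,0,1,0,0,0,0,1,0,0,0,0,1]' 30
```

```text
time: 3.3
tcp_pos: [580.1, 193.1, 4.9]
tool_rot: [-0.193, 3.134, 0.001]
ft_force: [-0.6, 0.1, -0.8]
gripper_width: 51.3
grasp_force: 0.0
time: 3.9
tcp_pos: [580.3, 193.0, 5.6]
tool_rot: [-0.193, 3.132, 0.001]
ft_force: [-0.4, -0.5, 6.1]
gripper_width: 22.5
grasp_force: 30.2
```

```bash
python3 -m handwheel '[0.005,0,0,0,1,0.01,0,0,0,1,0.01,0,0,0,1,0.01,0,0,0,1,0.01,0,0,0,1,0.01,0,0,0,1,0.01,0,0,0,1,0.01,0,0,0,1,0.01,0,0,0,1,0.005,0,0,0,1,0,0,0,0,1,0,0,0,0,1]'; python3 -m handwheel '[0,0,0,0,-0.2,0,0,0,0,-0.2,0,0,0,0,-0.2,0,0,-0.03,0,-0.2,0,0,-0.04,0,-0.2,0,0,-0.04,0,-0.2,0,0,-0.04,0,-0.2,0,0,-0.03,0,-0.2,0,0,0,0,-0.2,0,0,0,0,-0.2]'
python3 - <<'E'
from h import *
t=ctrl.grab_frame("top");s=ctrl.grab_frame("scene")
im=np.zeros((600,800,3),np.uint8)
im[:,:400]=crop(t,215,170,80,120,5); im[:,400:]=crop(s,365,250,100,150,4)
cv2.imwrite("pics/c3.png",im)
E
```

```text
time: 5.1
tcp_pos: [491.4, 182.5, 5.5]
tool_rot: [-0.193, 3.131, 0.003]
ft_force: [1.6, 1.6, 8.9]
gripper_width: 23.0
grasp_force: 30.5
time: 6.1
tcp_pos: [489.4, 181.5, 183.8]
tool_rot: [0.193, -3.136, -0.0]
ft_force: [-0.9, 0.9, -0.7]
gripper_width: 51.4
grasp_force: 0.0
```

View pics/c3.png

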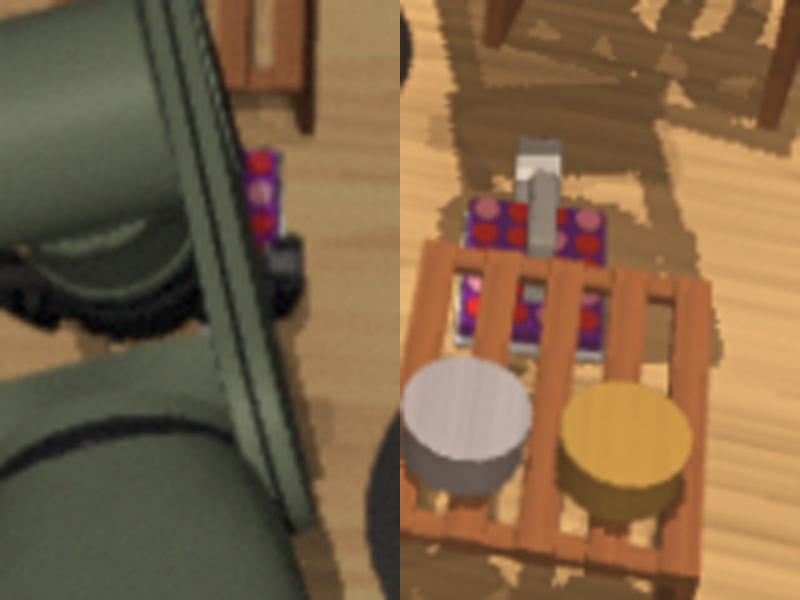

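The right half (scene) shows the mould drawn out, with the handle bar at about (540,230). The arm blocks the top view on the left, so I'll move it aside to measure.

```bash
python3 -m handwheel '[0,-0.045,0,0,-0.2,0,-0.045,0,0,-0.2,0,-0.045,0,0,-0.2,0,-0.045,0,0,-0.2,0,-0.045,0,0,-0.2,0,-0.045,0,0,-0.2,0,0,0,0,-0.2]'
python3 - <<'E'
from h import *
t=ctrl.grab_frame("top");s=ctrl.grab_frame("scene")
im=np.zeros((600,800,3),np.uint8)
im[:,:400]=crop(t,222,170,80,120,5); im[:,400:]=crop(s,380,265,80,120,5)
cv2.imwrite("pics/c4.png",im)
E
```

```text
time: 6.9
tcp_pos: [522.6, -90.8, 181.9]
tool_rot: [0.184, -3.133, 0.002]
ft_force: [0.3, 1.5, -0.6]
gripper_width: 51.2
grasp_force: 0.0
```

View pics/c4.png

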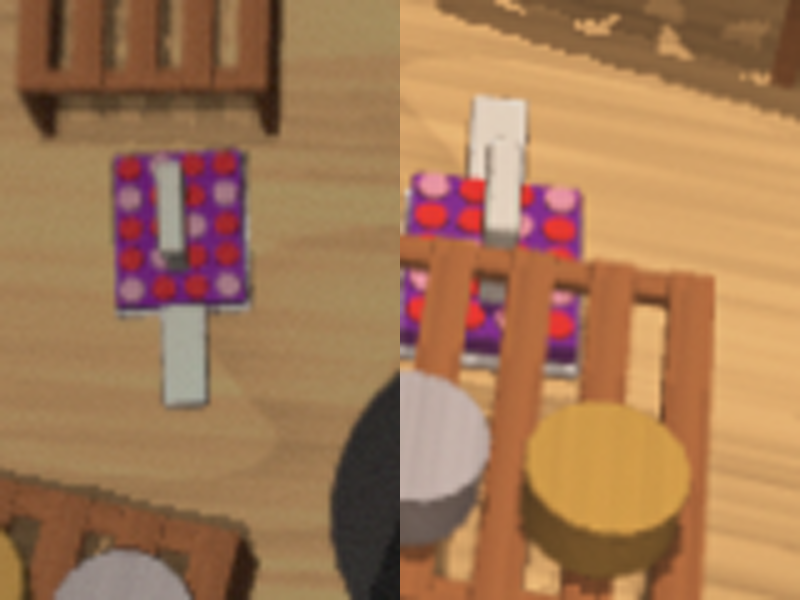

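Run:
```python
from h import *
from scipy.optimize import least_squares
np.set_printoptions(precision=1,suppress=True)
t=ctrl.grab_frame("top");s=ctrl.grab_frame("scene")
L=lambda p:(np.array(p)+.5)/5-.5+[222,170]
S5=lambda p:(np.array(p)-[400,0]+.5)/5-.5+[380,265]
ra=L([(153,162),(180,161),(160,253),(186,251)]);rb=S5([(520,233),(484,232),(524,140),(487,143)])
X=tri(t,ra,s,rb);print(X,X.mean(0));Z=onz(t,ra,61);print("z61",Z.mean(0))
d=(Z[0]+Z[1]-Z[2]-Z[3]);print("yaw bar",np.degrees(np.arctan2(d[1],d[0])))
T=onz(t,L([(163,404),(208,404),(163,308),(207,308)]),14);print("tab",T)
a=(T[0]+T[1])/2;b=Z.mean(0);d=b-a;print("yaw tab->bar",np.degrees(np.arctan2(d[1],d[0])),np.hypot(d[0],d[1]))
B=onz(t,L([(113,156),(245,150),(117,308),(247,303)]),20);print("body",B,B.mean(0))
R=lambda p:(np.array(p)-[350,0]+.5)/5-.5+[362,195]
SL=lambda p:(np.array(p)+.5)/4-.5+[190,200]
uT=R([(732,312),(437,345),(653,424),(722,415),(568,78),(412,65),(577,55)])
uS=SL([(40,72),(308,85)])
def M(p):
    x,y,w,py=p;c,q=np.cos(w),np.sin(w)
    l=np.array([(-103,-90,80),(-103,65,80),(-155,py+18,66),(-155,py-18,66),(51,-43,0),(51,43,26),(51,-43,26)],float)
    g=lambda l:np.c_[x+c*l[:,0]-q*l[:,1],y+q*l[:,0]+c*l[:,1],14+l[:,2]]
    return g(l),g(l[:2])
def res(p):
    a,b=M(p);return np.r_[(proj(t,a)-uT).ravel(),(proj(s,b)-uS).ravel()]
r=least_squares(res,[569,-173,.19,-65],loss="soft_l1",f_scale=1)
print(r.x,np.degrees(r.x[2]));print(res(r.x).reshape(-1,2))
c,q=np.cos(r.x[2]),np.sin(r.x[2]);l=(-130,r.x[3]);print("pad",r.x[0]+c*l[0]-q*l[1],r.x[1]+q*l[0]+c*l[1])
```

```text
[[603.3 205.   59.3   3.4]
 [605.3 191.2  57.8   2.9]
 [553.9 197.3  59.8   1. ]
 [556.7 183.7  57.    1.9]] [579.8 194.3  58.5   2.3]
z61 [579.  195.1  61. ]
yaw bar 9.774033366608043
tab [[482.  194.8  14. ]
 [483.8 170.7  14. ]
 [534.6 200.1  14. ]
 [536.4 176.3  14. ]]
yaw tab->bar 7.3253069213979565 96.84266052677486
body [[616.1 235.2  20. ]
 [624.6 163.4  20. ]
 [531.5 224.   20. ]
 [539.4 154.2  20. ]] [577.9 194.2  20. ]
[ 569.4 -173.2    0.2  -59.8] 11.49957721676002
[[ 0.5 -0.7]
 [-0.8  0.5]
 [ 0.   0.4]
 [ 0.1  0.3]
 [ 0.1 -1.5]
 [ 1.3  2.3]
 [-0.1  0.4]
 [ 0.   1.4]
 [ 0.4  1.4]]
pad 453.9471640019883 -257.7018660516443
```

```bash
python3 -m handwheel '[-0.013,0.0389,0,0,-0.2,-0.013,0.0389,0,0,-0.2,-0.013,0.0389,0,0,-0.2,-0.013,0.0389,0,0,-0.2,-0.013,0.0389,0,0,-0.2,-0.013,0.0389,0,0,-0.2,-0.013,0.0389,0,0,-0.2,0,0,0,0,-0.2,0,0,0,0,-0.2]'
```

```text
time: 8.0
tcp_pos: [578.7, 197.1, 183.1]
tool_rot: [0.199, -3.134, 0.001]
ft_force: [-0.3, -0.3, 0.4]
gripper_width: 51.3
grasp_force: 0.0
```

```bash
python3 -m handwheel '[0,-0.002,0.035,0,-0.2,0,0,0.035,0,-0.2,0,0,0.035,0,-0.2,0,0,0.028,0,-0.2,0,0,0.013,0,-0.2,0,0,0,0,-0.2,0,0,0,0,1,0,0,0,0,1,0,0,0,0,1,0,0,0,0,1,0,0,0,0,1]' 50;python3 -m handwheel '[0,0,-0.01,0,1,0,0,-0.02,0,1,0,0,-0.03,0,1,0,0,-0.03,0,1,0,0,-0.03,0,1,0,0,0,0,1,0,0,0,0,1]'
```

```text
time: 9.1
tcp_pos: [581.2, 193.6, 39.5]
tool_rot: [-0.193, 3.132, 0.002]
ft_force: [-0.2, 0.4, 6.8]
gripper_width: 12.8
grasp_force: 54.0
time: 9.8
tcp_pos: [579.6, 192.9, 157.7]
tool_rot: [0.193, -3.135, 0.0]
ft_force: [-0.2, -0.4, -3.6]
gripper_width: 12.9
grasp_force: 52.9
```

```bash
python3 -m handwheel '[0,0,-0.01,-0.7,1,0,0,0,0,1]'; python3 -m handwheel '[0.0066,-0.0298,0,0,1,0.0066,-0.0298,0,0,1,0.0066,-0.0298,0,0,1,0.0066,-0.0298,0,0,1,0.0066,-0.0298,0,0,1,0.0066,-0.0298,0,0,1,0.0066,-0.0298,0,0,1,0.0066,-0.0298,0,0,1,0.0066,-0.0298,0,0,1,0.0066,-0.0298,0,0,1,0.0066,-0.0298,0,0,1,0.0066,-0.0298,0,0,1]';python3 -m handwheel '[0,0,0,0,1,0,0,0,0,1,0,0,0,0,1]'
python3 - <<'E'
from h import *
t=ctrl.grab_frame("top");s=ctrl.grab_frame("scene")
im=np.zeros((600,800,3),np.uint8)
im[:,:400]=crop(t,355,165,100,150,4); im[:,400:]=crop(s,185,165,100,150,4)
cv2.imwrite("pics/c5.png",im);print(ctrl.sense()["tcp_pos"])
E
```

```text
time: 10.0
tcp_pos: [579.5, 192.9, 166.6]
tool_rot: [0.307, -3.125, 0.001]
ft_force: [0.5, 0.9, -2.4]
gripper_width: 12.8
grasp_force: 52.9
time: 11.2
tcp_pos: [571.0, -174.0, 165.7]
tool_rot: [0.305, -3.124, -0.002]
ft_force: [-0.4, -0.1, -2.5]
gripper_width: 12.7
grasp_force: 52.8
time: 11.5
tcp_pos: [571.6, -172.1, 166.7]
tool_rot: [0.307, -3.125, -0.002]
ft_force: [-0.5, 0.0, -3.5]
gripper_width: 12.8
grasp_force: 52.8
[ 571.95190674 -171.93836993  167.27251988]
```

View pics/c5.png

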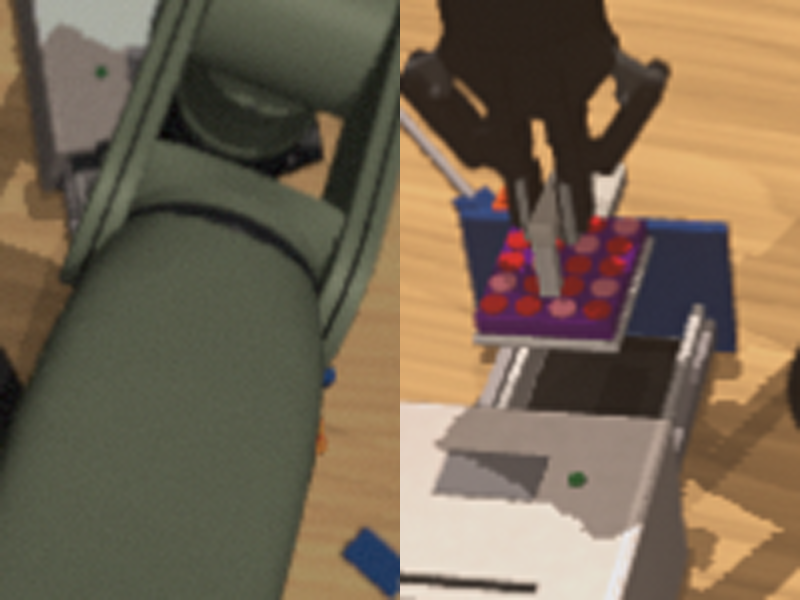

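The right half (scene) shows the mould hanging level over the drawer, tab to the front. Its rear bottom corners are near (475,342) and (622,348). Next I check its position against the drawer.

Run:
```python
from h import *
np.set_printoptions(precision=1,suppress=True)
s=ctrl.grab_frame("scene");p=ctrl.sense()["tcp_pos"];print(p)
S=lambda p:(np.array(p)-[400,0]+.5)/4-.5+[185,165]
B=onz(s,S([(475,342),(620,348)]),p[2]-39.5);print(B)
m=B.mean(0);d=B[1]-B[0];print(m,np.hypot(*d[:2]),np.degrees(np.arctan2(-d[0],d[1])))
w=np.radians(11.2);print("origin",m[:2]-45*np.array([np.cos(w),np.sin(w)]))
# bar: top centre rear/front in scene
print("bar rear top",onz(s,S([(547,240)]),p[2]-39.5+61))
# drawer rails: inner floor edge at -y/+y against cabinet, panel bottom
print("panel top",onz(s,S([(458,203),(726,225)]),94))
```

```text
[ 572.1 -172.   167.5]
[[ 618.2 -200.3  128. ]
 [ 601.9 -128.9  128. ]]
[ 610.1 -164.6  128. ] 73.29321317082456 12.811023660680148
origin [ 565.9 -173.3]
bar rear top [[ 602.9 -159.6  189. ]]
panel top [[ 474.2 -289.5   94. ]
 [ 451.  -133.8   94. ]]
```

```bash
python3 -m handwheel '[0.001,-0.0005,0.015,0,1,0,0,0.025,0,1,0,0,0.025,0,1,0,0,0.015,0,1,0,0,0.01,0,1,0,0,0.008,0,1,0,0,0.005,0,1,0,0,0.005,0,1,0,0,0.003,0,1,0,0,0.002,0,1,0,0,0,0,1,0,0,0,0,1]'
```

```text
time: 12.85
tcp_pos: [571.4, -173.8, 55.1]
tool_rot: [-0.307, 3.126, -0.0]
ft_force: [0.1, -0.3, -2.3]
gripper_width: 13.0
grasp_force: 52.8
```

```bash
python3 -m handwheel '[0,0,0.001,0,1,0,0,0.001,0,1,0,0,0,0,1,0,0,0,0,1]'; python3 -m handwheel '[0,0,0,0,-0.2,0,0,0,0,-0.2,0,0,0,0,-0.2,0,0,-0.02,0,-0.2,0,0,-0.035,0,-0.2,0,0,-0.035,0,-0.2,0,0,-0.035,0,-0.2,0,0,0,0,-0.2,0,0,0,0,-0.2]'
```

```text
time: 13.25
tcp_pos: [571.4, -173.7, 53.5]
tool_rot: [-0.308, 3.126, -0.0]
ft_force: [-1.7, 1.7, 4.2]
gripper_width: 13.3
grasp_force: 53.8
time: 14.15
tcp_pos: [571.5, -173.9, 178.4]
tool_rot: [-0.308, 3.125, -0.001]
ft_force: [-0.3, -0.6, -0.9]
gripper_width: 51.0
grasp_force: 0.0
```

```bash
python3 -m handwheel '[0.0262,-0.0119,0,0,-0.2,0.0262,-0.0119,0,0,0.5,0.0262,-0.0119,0,0,1,0.0262,-0.0119,0,0,1,0.0262,-0.0119,0,0,1,0,0,0,0,1,0,0,0,0,1]'
python3 - <<'E'
from h import *
t=ctrl.grab_frame("top");s=ctrl.grab_frame("scene")
im=np.zeros((600,800,3),np.uint8)
im[:,:400]=crop(t,365,190,80,120,5); im[:,400:]=crop(s,190,185,80,120,5)
cv2.imwrite("pics/c6.png",im);print(ctrl.sense()["tcp_pos"])
E
```

```text
time: 14.85
tcp_pos: [453.6, -257.5, 176.5]
tool_rot: [0.305, -3.125, -0.003]
ft_force: [0.5, -0.5, -0.1]
gripper_width: 0.2
grasp_force: 0.0
[ 454.66858438 -257.16818855  176.96507039]
```

View pics/c6.png

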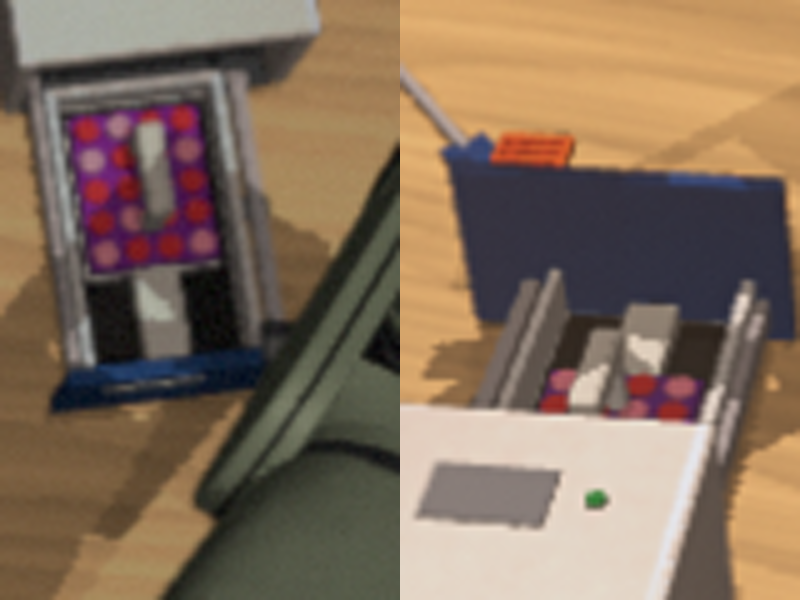

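The mould lies in the drawer, tab to the front, with its body at (145,190) in the left half (top view). I'll check this numerically before pressing the lever.

Run:
```python
from h import *
np.set_printoptions(precision=1,suppress=True)
t=ctrl.grab_frame("top")
L=lambda p:(np.array(p)+.5)/5-.5+[365,190]
B=onz(t,L([(67,117),(205,104),(90,275),(220,262)]),34);m=B.mean(0);d=B[0]+B[1]-B[2]-B[3];e=B[0]+B[2]-B[1]-B[3]
print(B,m,np.degrees(np.arctan2(d[1],d[0])),np.degrees(np.arctan2(-e[0],e[1])))
w=np.radians(11.2);R=np.array([[np.cos(w),np.sin(w)],[-np.sin(w),np.cos(w)]])
print("in tray",R@(m[:2]-[569.4,-173.2]))
print("wall tops in tray",(R@(onz(t,L([(48,95),(222,75),(72,372),(250,350)]),40)[:,:2]-[569.4,-173.2]).T).T)
print(ctrl.sense()["tcp_pos"],ctrl.sense()["ft_force"])
```

```text
[[ 604.5 -129.1   34. ]
 [ 617.3 -203.1   34. ]
 [ 518.9 -145.5   34. ]
 [ 531.  -214.3   34. ]] [ 567.9 -173.    34. ] 9.141871685108978 9.927433177052023
in tray [-1.4  0.5]
wall tops in tray [[ 54.7  45.7]
 [ 54.5 -49. ]
 [-95.3  54.8]
 [-95.3 -40. ]]
[ 454.9 -257.1  177.2] [-0.3 -0.3  0.2]
```

```bash
python3 -m handwheel '[0,0,0.03,0,1,0,0,0.03,0,1,0,0,0.025,0,1,0,0,0.008,0,1,0,0,0,0,1]'; python3 -m handwheel '[0,0,0.006,0,1,0,0,0.006,0,1,0,0,0.005,0,1,0,0,0.004,0,1,0,0,0.002,0,1,0,0,0,0,1,0,0,0,0,1]'
```

```text
time: 15.5
tcp_pos: [454.3, -256.9, 83.7]
tool_rot: [0.309, -3.124, -0.003]
ft_force: [0.9, -0.4, -0.5]
gripper_width: -0.1
grasp_force: 0.0
time: 16.2
tcp_pos: [454.9, -258.3, 63.3]
tool_rot: [-0.308, 3.125, -0.003]
ft_force: [-1.9, -0.5, 5.4]
gripper_width: 0.3
grasp_force: 2.9
```

```bash
python3 -m handwheel '[0,0,0.003,0,1,0,0,0,0,1,-0.004,0,0,0,1,-0.004,0,0,0,1,-0.006,0,0,0,1,-0.008,0,0,0,1,-0.008,0,0,0,1,-0.008,0,0,0,1,-0.008,0,0,0,1,0,0,0,0,1]'
```

```text
time: 17.2
tcp_pos: [501.9, -249.2, 60.7]
tool_rot: [-0.307, 3.122, -0.004]
ft_force: [1.1, 1.6, 4.6]
gripper_width: -0.1
grasp_force: 2.2
```

```bash
python3 -m handwheel '[-0.006,0,0,0,1,-0.009,0,0,0,1,-0.009,0,0,0,1,-0.009,0,0,0,1,-0.009,0,0,0,1,-0.009,0,0,0,1,-0.009,0,0,0,1,-0.009,0,0,0,1,-0.009,0,0,0,1,-0.009,0,0,0,1,-0.009,0,0,0,1,-0.006,0,0,0,1]'; python3 -m handwheel '[-0.003,0,0,0,1,-0.002,0,0,0,1,0,0,0,0,1]'
```

```text
time: 18.4
tcp_pos: [601.0, -229.7, 61.0]
tool_rot: [-0.308, 3.123, -0.004]
ft_force: [-1.7, -1.4, 6.7]
gripper_width: -0.2
grasp_force: 3.2
time: 18.7
tcp_pos: [603.6, -229.1, 60.6]
tool_rot: [0.309, -3.125, 0.004]
ft_force: [-5.8, -3.8, 7.1]
gripper_width: 0.2
grasp_force: 4.1
```

```bash
python3 -m handwheel '[-0.002,0,0,0,1,-0.002,0,0,0,1,0,0,0,0,1,0,0,0,0,1]'; python3 -m handwheel '[-0.002,0,0,0,1,-0.002,0,0,0,1,0,0,0,0,1,0,0,0,0,1]'
```

```text
time: 19.1
tcp_pos: [606.3, -228.1, 60.5]
tool_rot: [0.308, -3.123, 0.002]
ft_force: [-9.2, -2.5, 7.6]
gripper_width: -0.0
grasp_force: 4.8
time: 19.5
tcp_pos: [609.7, -227.2, 60.5]
tool_rot: [0.308, -3.122, 0.001]
ft_force: [-8.8, -1.9, 8.2]
gripper_width: 0.3
grasp_force: 5.2
```

```bash
python3 -m handwheel '[-0.002,0,0,0,1,-0.002,0,0,0,1,0,0,0,0,1,0,0,0,0,1]'; python3 -m handwheel '[-0.002,0,0,0,1,-0.002,0,0,0,1,0,0,0,0,1,0,0,0,0,1]'
```

```text
time: 19.9
tcp_pos: [613.3, -226.3, 60.5]
tool_rot: [0.308, -3.121, 0.001]
ft_force: [-10.2, -2.4, 9.6]
gripper_width: -0.0
grasp_force: 5.7
time: 20.3
tcp_pos: [615.7, -225.8, 60.7]
tool_rot: [0.308, -3.118, 0.0]
ft_force: [-14.7, -3.3, 12.5]
gripper_width: -0.2
grasp_force: 8.6
```

```bash
python3 -m handwheel '[-0.003,0,0,0,1,-0.003,0,0,0,1,0,0,0,0,1,0,0,0,0,1]'
python3 - <<'E'
from h import *
t=ctrl.grab_frame("top");s=ctrl.grab_frame("scene")
im=np.zeros((600,800,3),np.uint8)
im[:,:400]=crop(t,355,150,100,150,4); im[:,400:]=crop(s,170,180,100,150,4)
cv2.imwrite("pics/c7.png",im)
E
```

```text
time: 20.7
tcp_pos: [615.5, -225.7, 60.6]
tool_rot: [0.308, -3.105, -0.001]
ft_force: [-29.0, -5.8, 21.8]
gripper_width: -0.2
grasp_force: 18.9
```

View pics/c7.png

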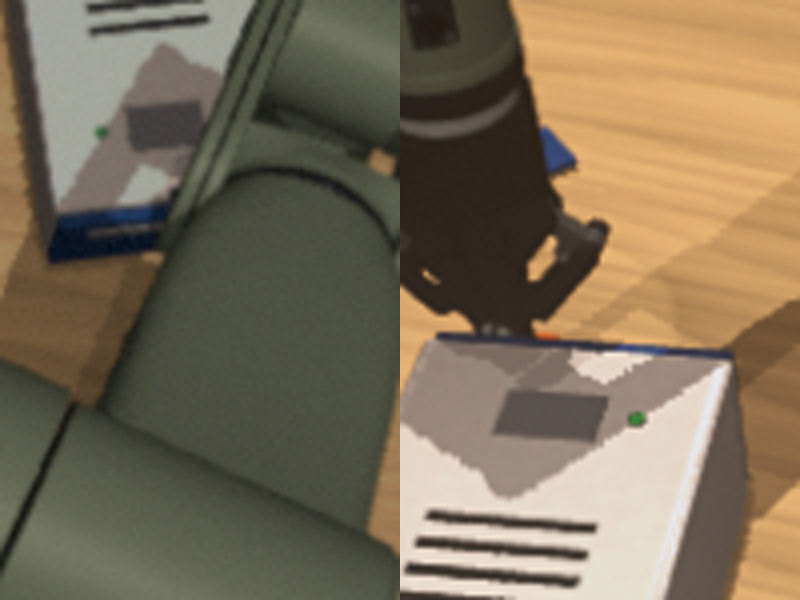

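The panel sits flush against the cabinet front (top-view blue edge at (105,235)) and the tool has hit a hard stop, so the drawer is home. I'll ease the push, lift off the lever first so the drawer isn't dragged out, then back away.

```bash
python3 -m handwheel '[0.003,0,0,0,1,0.003,0,0,0,1,0,0,0,0,1,0,0,-0.008,0,1,0,0,-0.01,0,1,0,0,-0.01,0,1,0,0,-0.01,0,1,0,0,-0.02,0,1,0,0,-0.03,0,1,0,0,-0.03,0,1,0,0,0,0,1]';python3 -m handwheel '[0.04,0,0,0,1,0.04,0,0,0,1,0.04,0,0,0,1,0.04,0,0,0,1,0.03,-0.03,0,0,1,0.03,-0.03,0,0,1,0,0,0,0,1,0,0,0,0,1]'
python3 - <<'E'
from h import *
t=ctrl.grab_frame("top");s=ctrl.grab_frame("scene")
im=np.zeros((600,800,3),np.uint8)
im[:,:400]=crop(t,355,150,100,150,4); im[:,400:]=crop(s,170,180,100,150,4)
cv2.imwrite("pics/c8.png",im)
E
```

```text
time: 21.9
tcp_pos: [623.3, -225.7, 182.9]
tool_rot: [-0.307, 3.115, -0.008]
ft_force: [-0.1, -0.9, -0.1]
gripper_width: 0.4
grasp_force: 0.0
time: 22.7
tcp_pos: [415.8, -326.9, 176.9]
tool_rot: [-0.304, 3.126, 0.0]
ft_force: [1.1, 0.6, 0.8]
gripper_width: 0.4
grasp_force: 0.0
```

View pics/c8.png

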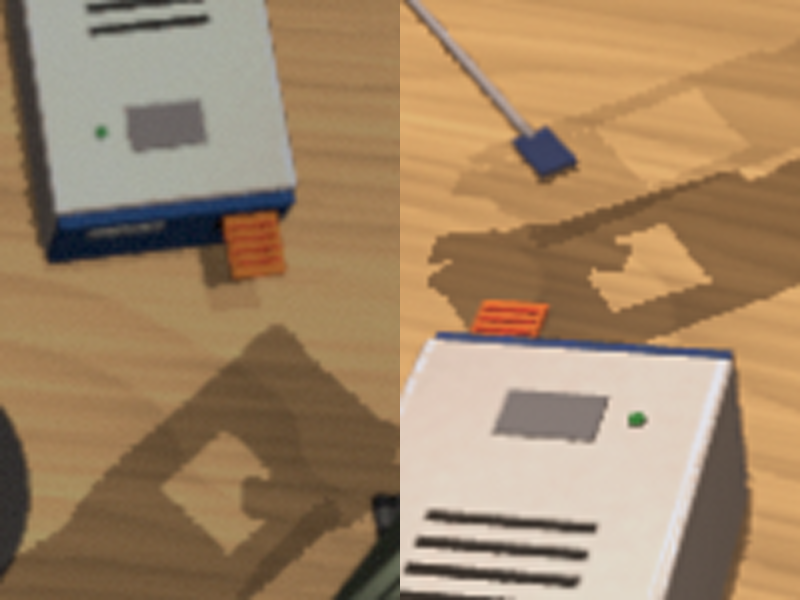

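Run:
```python
from h import *
t=ctrl.grab_frame("top")
L=lambda p:(np.array(p)+.5)/4-.5+[355,150]
m=onz(t,L([(232,278),(286,271)]),80).mean(0);d=m[:2]-[430.3,-262.5];print(m,np.hypot(*d))
if 153<np.hypot(*d)<165: print(ctrl.job_done())
```

```text
[ 585.70099666 -232.50350065   80.        ] 158.26957931808028
the job is handed in; nothing more can be done
None
```

I handed the job in at about 23 s of robot time. The mould is in the closed drawer with its tab to the front (last measured about 1.5 mm off its place, before closing), the lever is back up, and the bottle, tin and pot were not approached.

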